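# Flip the square coaster against the key tray

### The arm

A 7-joint arm with a two-finger parallel gripper is mounted at the origin on the work surface. World frame = base frame: x ahead of the robot, y to its left, z up, the work surface at z = 0. Lengths are in m, angles in rad, forces in N, time in s.
With the tool pointing down it reaches from about 0.4 to 0.875 m from the base axis. Payload 6.5 kg.
Tool frame: the origin (TCP) lies at the very end of the fingers, on their centre line; the grasp point (between the pads) lies 19 mm behind it (robot.grip_point_offset is the z of the grasp point in the tool frame, in m); z points along the fingers, y is the direction in which the jaws open and shut (so a half turn about z gives the same grasp; the last joint's range is limited). The gripper opens to 85 mm and grips with 20 to 120 N. Pads are 22 mm wide; open, the fingers measure 114 mm over their backs; the gripper's body (76 mm by 85 mm) begins 54 mm behind the grasp point. The pads swing forward as they close: fully open they stand 13 mm farther back than shut.
Start: joints at [1.189, 0.536, -0.004, 1.538, 0.003, 1.067, -0.071], TCP at [0.202, -0.618, 0.231] pointing down, gripper open.
Joint ranges: [-2.7, 2.7], [-0.37, 2.16], [-1.27, 1.26], [0.24, 2.4], [-1.31, 4.45], [0.19, 1.91], [-2.76, 2.76]. Speed limits (rad/s): [2.39, 2.39, 3.14, 3.14, 3.14, 3.14, 3.14].

### API

Orientations are given as a unit quaternion [w, x, y, z].
In Python, from rig import monitor, imaging, robot gives the robot as it stands. The module is installed in compiled form; this text tells all that it offers.
- The arm moves only by the tool drive_tool, never from a script. Its argument "series" is one flat list of numbers, 6 for each row, row after row: the shift along the tool's x, y, z in cm, then the turn, a rotation vector about the tool's x, y, z in degrees. In form: [x, y, z, rx, ry, rz, x, y, z, rx, ry, rz, ...]. A call has 1 to 20 rows; each row is the pose to reach, as a shift and turn from the pose commanded when the call began, along the tool's axes at that moment; what a row does not reach only later rows make up. A row lasts 1/10 s, in which the tool goes at most 50 mm and 8.59 degrees, less where a joint would pass 70% of its speed; a pose out of reach is approached as far as the arm can. A call with a gripper value outside its range is refused whole. "claw" is the closure, from -1 (fully open) to 1 (shut), so that 0 is half open, set as the call begins (left out, the last holds). The fingers move at their own pace and stop on an object; "force" is the grip in N (left out, the last holds). Time passes only in rows, so rows that repeat a pose let the fingers close. It gives the time, the measured TCP pose, the force and the opening at its end, in the units of the state.
- monitor.state(): the state, without advancing time (a new reading comes with each control period).
- imaging.camera(name): name is "scene" or "top" or "wrist"; returns a dict with "image" (480x640x3 uint8, red, green, blue), "vertical_fov" (degrees; the focal length in pixels is half the picture's height over the tangent of half this angle, whatever the lens; pixels are square), "cx", "cy" (the principal point, pixels), "R" (3x3) and "t" (3): a world point X has camera coordinates R X + t. Camera axes: x right, y down, z forward; pixel columns grow to the right and rows downward; lengths in m; the calibration is good to about 2 mm. A picture is of the moment at which its call begins. There is no depth.
- robot.finish_job(): hands the job in, once; it reports no verdict.
The state is a dict: "clock": time; "q": joint angles; "joint_velocities": joint speeds; "tau": joint torques, N m; "eef_pos": TCP position; "tool_rot": TCP orientation; "force": force on the tool from outside, world axes, zero at the start; "ft_torque": the same for the moment, N m; "grip_width": finger opening in m.
Only numpy, scipy, OpenCV 4.12 (cv2) and the standard library are available. Lean on these libraries where they do the work, as an engineer would, in place of code of your own. Each camera call takes 0.05 s, during which the arm holds its last target.

### The job

The square coaster in front of the coral key tray has been put down cork side up. Turn it over by pushing it up the tray's sloping side until it leans there, then tip it back over so that it lies flat, white side up, on the cabinet in front of the tray. Do not lift it clear into the air, and leave the round coaster and the vase where they are.

Things in the scene. Friction and masses are not known exactly. Their poses are not given: they have to be found in the camera images.
- coaster_mid (a point): centre of the loose square coaster: 100 x 100 x 8 mm, rigid, about 0.15 kg, white ceramic with cork on one side. Starts flat on the cabinet (this point 4 mm up), cork up, before the left or right half of the tray, far edge 15 to 35 mm from the foot of the tray's sloping side and within 7 degrees of parallel. x, y run along its sides; z points out of the cork side (up at first, down once turned over).
- tray: coral key tray, hard silicone, fixed; 300 mm long, 170 deep, 56 high, open on top. Its near side leans away from the robot: over the whole length it rises at 45 degrees to 22 mm up, at 57 to 38 mm, then at 70 to the rim. Origin: middle of that side's foot line; x level, square to the foot line, into the tray; y along the foot line; z up. A coaster pushed at its near edge with low fingertips climbs it and stays leaning.
- tray_rim (a point): middle of the rim of the tray's sloping side, 56 mm up and 39 mm behind the foot; the wall ends 9 mm behind it, then the tray is open. Axes as the tray's. A square coaster pushed fully home leans on the rim at 55 degrees, lower edge at the foot, upper edge 82 mm up and 57 mm behind the foot; drawn back near its upper edge from behind in an arc about its lower edge, it turns over (that edge is held by friction only).
- round_coaster: round coaster, 100 mm across, 8 mm thick, already white side up, in front of the other half of the tray, its centre at least 155 mm from that of the square one; loose. Origin: centre of its underside. Leave it.
- vase: white ceramic vase, 110 mm across, 180 mm tall, standing on the cabinet to the left of the coasters; loose. Origin: centre of its underside, z up. Leave it.
Not all that is in view belongs to the job. What is shaped like the part that bears coaster_mid but blue or orange is not meant.

How it is judged:
On the way:
1. the square coaster, pushed up the tray's sloping side, leans on the tray at more than 34 degrees (angle between coaster_mid's own z axis and vertical between 0.6 and 1.5 rad and contact force between coaster and tray above 0.05 N), for 0.2 s.
At the end, for the whole second after the job is handed in: the square coaster lies flat (within 10 degrees) and at rest on the cabinet, white side up, in front of the tray's sloping side, its centre 30 to 200 mm before the foot line and within 170 mm of the tray's middle along it (angle between coaster_mid's own z axis and vertical above 2.97 rad and height (world z) of coaster_mid below 0.012 m and x of coaster_mid in the frame of tray between -0.2 and -0.03 m and y of coaster_mid in the frame of tray between -0.17 and 0.17 m and linear speed of coaster below 0.02 m/s); the robot touches nothing.
It fails at once if the square coaster is lifted clear into the air (its centre more than 110 mm up) (height (world z) of coaster_mid above 0.11 m).
It fails at once if the round coaster is moved by more than 20 mm (distance of round_coaster from where it was at the start of the episode above 0.02 m).
It fails at once if the vase is moved by more than 20 mm or tipped (distance of vase from where it was at the start of the episode above 0.02 m or angle between vase's own z axis and vertical above 0.3 rad).
It also fails if it takes over 43 s, if anything falls off the work surface, if the arm or the gripper's body presses on something with over 40 N, if the wrist force passes 120 N, or if a joint passes its speed limit or range.

## Working session

There is one attempt and no reset: what is moved stays moved. The work goes in short steps, Python scripts to look and compute and a tool call to move; the robot and the scene stay as the last step left them, time stands still between calls to the robot, and variables do not carry over. Pictures are saved under pics/ and viewed, and the job is handed in when it is done.

Besides the shell and the picture viewer there is one more tool, called after "Request:" as name(argument=value, ...) on one line, values as JSON. drive_tool: Moves the arm, as the interface text tells. Its arguments: {"type":"object","properties":{"series":{"type":"array"},"claw":{"type":"number"},"force":{"type":"number"}},"required":["series"]}

```bash
mkdir -p pics
cat > h.py <<'E'
from rig import monitor, imaging, robot
import numpy as np, cv2, pickle
def snap(n,f):
    c=imaging.camera(n); cv2.imwrite('pics/'+f+'.png',c['image'][:,:,::-1]); pickle.dump(c,open('pics/'+f+'.pkl','wb')); return c
def px2w(c,u,v,z=0.):
    f=240/np.tan(np.radians(c['vertical_fov'])/2)
    d=np.array([(u-c['cx'])/f,(v-c['cy'])/f,1]); R=np.array(c['R']);t=np.array(c['t'])
    o=-R.T@t; d=R.T@d; return o+d*(z-o[2])/d[2]
def w2px(c,X):
    f=240/np.tan(np.radians(c['vertical_fov'])/2)
    p=np.array(c['R'])@np.array(X)+np.array(c['t']); return f*p[0]/p[2]+c['cx'],f*p[1]/p[2]+c['cy']
E
python3 - <<'E'
from h import *
for n in ['scene','top','wrist']:
    c=snap(n,n+'0'); print(n,c['vertical_fov'],c['cx'],c['cy'],-np.array(c['R']).T@np.array(c['t']))
s=monitor.state(); print(s)
E
```

```text
scene 48.45241373095936 325.98990302680926 238.46963552267957 [ 1.38210791 -0.28695665  0.76393192]
top 51.03139165878158 325.4185772949357 235.76139976178032 [0.46505006 0.09894148 1.07446298]
wrist 60.986731814409175 321.6348067276688 235.04987616983445 [ 0.27049221 -0.59500693  0.37279911]
{'clock': 0.15, 'q': array([ 1.18874765,  0.53700724, -0.00442361,  1.53862367,  0.0026068 ,
        1.06727477, -0.07120105]), 'joint_velocities': array([ 0.00176983, -0.00315555,  0.00041406, -0.0019405 ,  0.0003086 ,
        0.00030933,  0.00021281]), 'tau': array([ 1.95087923e-03, -5.83784509e+01,  1.04999643e+00, -2.59351891e+01,
        1.24824734e-02,  6.52613366e-03,  3.47822413e-05]), 'eef_pos': array([ 0.20174192, -0.61740687,  0.23061347]), 'tool_rot': array([-6.34449193e-04,  9.87550863e-01,  1.57298652e-01, -1.57567344e-04]), 'force': array([-0.1287969 , -0.20378353, -0.5018758 ]), 'ft_torque': array([-0.03943869, -0.00784962, -0.01359236]), 'grip_width': 0.08549375285154123}
```

View pics/top0.png

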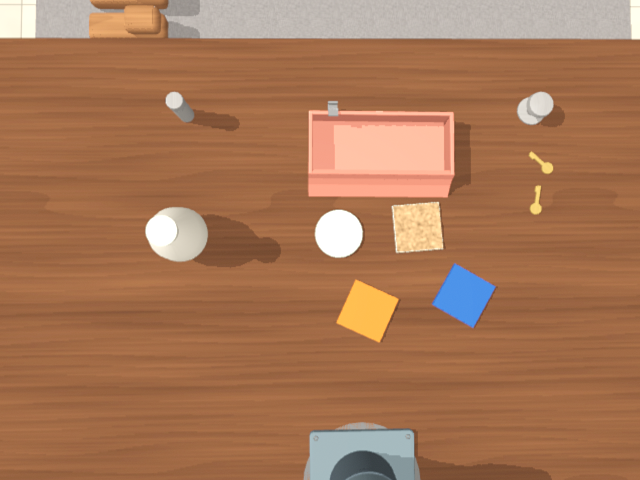

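View pics/scene0.png

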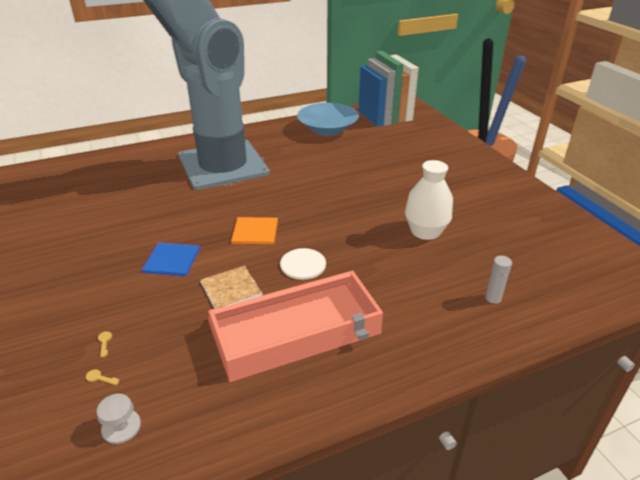

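Run:
```python
import cv2
a=cv2.imread('pics/top0.png')
cv2.imwrite('pics/top0c.png',cv2.resize(a[100:345,295:505],None,fx=3.8,fy=2.4*1.0 if 0 else 3.8*0+2.4,interpolation=cv2.INTER_CUBIC) if 0 else cv2.resize(a[180:345,295:505],None,fx=3.6,fy=3.6,interpolation=cv2.INTER_CUBIC))
```

```text
(no output)
```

View pics/top0c.png

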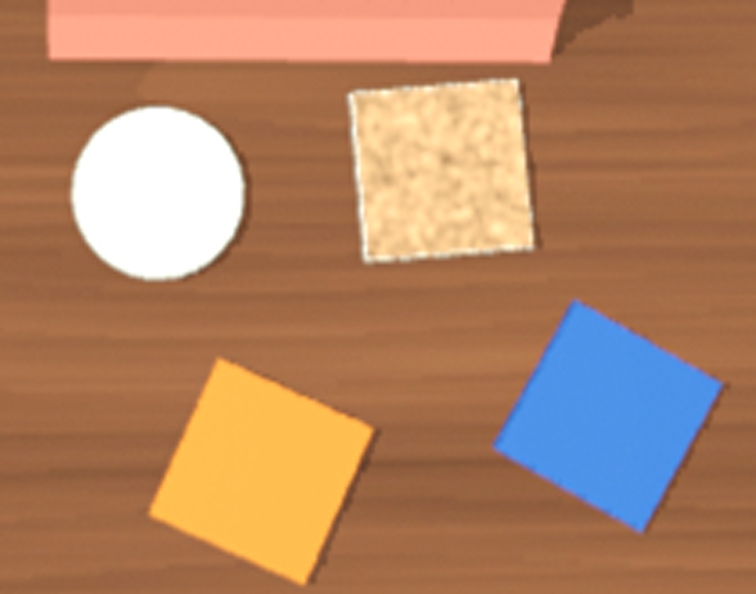

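Run:
```python
from h import *
c=pickle.load(open('pics/top0.pkl','rb'))
P=lambda u,v,z:px2w(c,295+(u+.5)/3.6-.5,180+(v+.5)/3.6-.5,z)
print('sq');S=[P(*p,.008) for p in [(350,92),(517,79),(534,246),(367,262)]]
for s in S:print(s.round(4))
print(np.mean(S,0))
A,B=P(49,59,0),P(550,62,0);print('foot',A,B,(A+B)/2,np.linalg.norm(A-B),np.degrees(np.arctan2(B[0]-A[0],B[1]-A[1])))
print('blue',[P(*p,.008).round(3) for p in [(575,298),(722,383),(642,532),(495,447)]])
print('orange',[P(*p,.008).round(3) for p in [(220,357),(374,428),(306,584),(149,514)]])
print('round',[P(*p,.008).round(3) for p in [(158,106),(158,280),(71,193),(245,193)]])
s=monitor.state();from scipy.spatial.transform import Rotation as Ro
print(Ro.from_quat(s['tool_rot'],scalar_first=True).as_matrix().round(3))
```

```text
sq
[ 0.582  -0.0721  0.008 ]
[ 0.5891 -0.1721  0.008 ]
[ 0.4896 -0.1802  0.008 ]
[ 0.481  -0.0806  0.008 ]
[ 0.5354236  -0.12626765  0.008     ]
foot [0.60379972 0.10643737 0.        ] [ 0.60018694 -0.19429427  0.        ] [ 0.60199333 -0.04392845  0.        ] 0.3007533388717548 -179.31172015297344
blue [array([ 0.459, -0.204,  0.008]), array([ 0.407, -0.291,  0.008]), array([ 0.321, -0.241,  0.008]), array([ 0.371, -0.155,  0.008])]
orange [array([0.426, 0.007, 0.008]), array([ 0.383, -0.083,  0.008]), array([ 0.293, -0.042,  0.008]), array([0.335, 0.05 , 0.008])]
round [array([0.574, 0.042, 0.008]), array([0.471, 0.043, 0.008]), array([0.523, 0.094, 0.008]), array([ 0.522, -0.009,  0.008])]
[[ 0.951  0.311 -0.001]
 [ 0.311 -0.951  0.001]
 [-0.    -0.001 -1.   ]]
```

Request:
drive_tool(series=[10, -9.6, 0, 0, 0, 6, 20, -19.2, 0, 0, 0, 12, 30, -29, 0, 0, 0, 18.8, 39.8, -38.5, 0, 0, 0, 18.8, 39.8, -38.5, 0, 0, 0, 18.8, 39.8, -38.5, 0, 0, 0, 18.8, 39.8, -38.5, 0, 0, 0, 18.8, 39.8, -38.5, 0, 0, 0, 18.8, 39.8, -38.5, 0, 0, 0, 18.8, 39.8, -38.5, 0, 0, 0, 18.8, 39.8, -38.5, 0, 0, 0, 18.8, 39.8, -38.5, 0, 0, 0, 18.8, 39.8, -38.5, 5, 0, 0, 18.8, 39.8, -38.5, 10, 0, 0, 18.8, 39.8, -38.5, 14, 0, 0, 18.8, 39.8, -38.5, 18, 0, 0, 18.8, 39.8, -38.5, 20, 0, 0, 18.8, 39.8, -38.5, 20, 0, 0, 18.8], claw=0)

```text
clock: 1.95
eef_pos: [0.458, -0.1281, 0.0287]
tool_rot: [-0.0, 1.0, -0.006, -0.003]
force: [0.2, -0.3, -0.5]
grip_width: 0.0434
```

Run:
```python
from h import *
snap('wrist','w1');c=snap('top','t1')
```

```text
(no output)
```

View pics/w1.png

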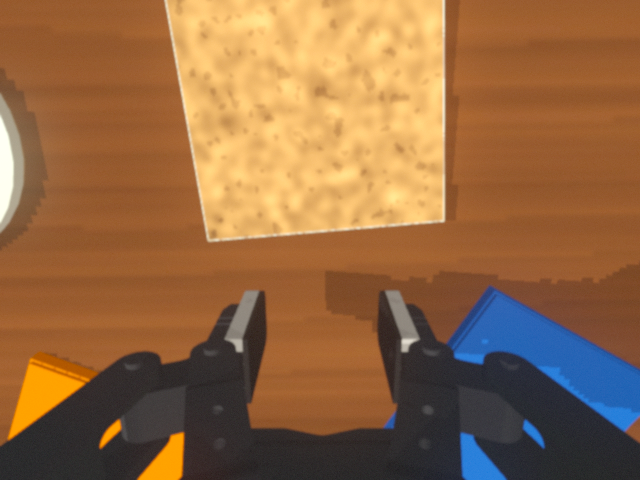

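Request:
drive_tool(series=[0, 0, 1, 0, 0, 0, 0, 0, 1.8, 0, 0, 0, 0, 0, 2.1, 0, 0, 0, 0, 0, 2.4, 0, 0, 0, 0, 0, 2.6, 0, 0, 0, 0, 0, 2.6, 0, 0, 0])

```text
clock: 2.65
eef_pos: [0.4605, -0.1282, 0.0052]
tool_rot: [-0.0, 1.0, -0.006, -0.0]
force: [-0.6, 0.2, 0.0]
grip_width: 0.0426
```

Request:
drive_tool(series=[0, 0, 0.2, 0, 0, 0, 0, 0, 0.4, 0, 0, 0, 0, 0, 0.4, 0, 0, 0])

```text
clock: 2.95
eef_pos: [0.4605, -0.1282, 0.0011]
tool_rot: [-0.0, 1.0, -0.006, -0.0]
force: [-0.0, -0.4, 0.6]
grip_width: 0.0427
```

Request:
drive_tool(series=[0, 0, 0.15, 0, 0, 0, 0, 0, 0.3, 0, 0, 0, 0, 0, 0.3, 0, 0, 0])

```text
clock: 3.25
eef_pos: [0.4606, -0.1283, -0.0017]
tool_rot: [0.0, 1.0, -0.006, 0.0]
force: [0.2, 0.4, 0.1]
grip_width: 0.043
```

Request:
drive_tool(series=[0, 0, 0.1, 0, 0, 0, 0, 0, 0.2, 0, 0, 0, 0, 0, 0.2, 0, 0, 0])

```text
clock: 3.55
eef_pos: [0.4607, -0.1283, -0.0019]
tool_rot: [0.0, 1.0, -0.006, -0.0]
force: [-5.6, 0.7, 30.2]
grip_width: 0.043
```

Request:
drive_tool(series=[0, 0, -0.35, 0, 0, 0, 0.8, 0, -0.35, 0, 0, 0, 1.4, 0, -0.35, 0, 0, 0, 1.8, 0, -0.35, 0, 0, 0, 2.2, 0, -0.35, 0, 0, 0, 2.6, 0, -0.35, 0, 0, 0, 3, 0, -0.35, 0, 0, 0, 3.4, 0, -0.35, 0, 0, 0, 3.8, 0, -0.35, 0, 0, 0, 4.2, 0, -0.35, 0, 0, 0, 4.6, 0, -0.35, 0, 0, 0, 5, 0, -0.35, 0, 0, 0, 5.4, 0, -0.35, 0, 0, 0, 5.8, 0, -0.35, 0, 0, 0, 6.2, 0, -0.35, 0, 0, 0, 6.6, 0, -0.35, 0, 0, 0, 7, 0, -0.35, 0, 0, 0, 7, 0, -0.35, 0, 0, 0])

```text
clock: 5.35
eef_pos: [0.5312, -0.129, -0.0004]
tool_rot: [-0.0, 1.0, -0.006, 0.0]
force: [-2.3, -0.7, -2.7]
grip_width: 0.0427
```

Run:
```python
from h import *
snap('wrist','w2');c=snap('scene','s2')
a=cv2.imread('pics/s2.png')[180:400,130:430]; cv2.imwrite('pics/s2c.png',cv2.resize(a,None,fx=2.6,fy=2.6,interpolation=cv2.INTER_CUBIC))
```

```text
(no output)
```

View pics/w2.png

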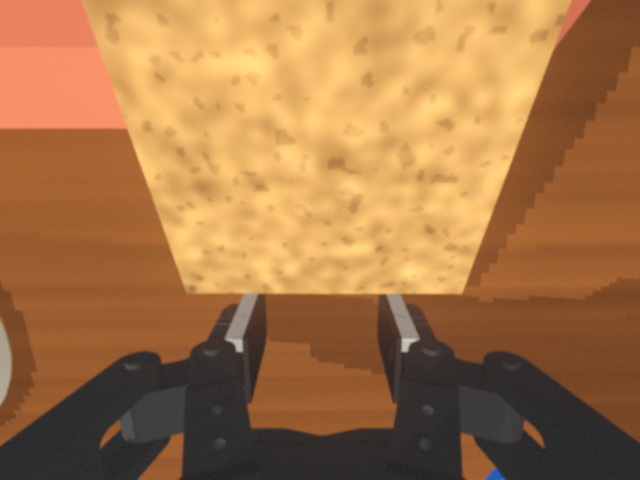

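View pics/s2c.png

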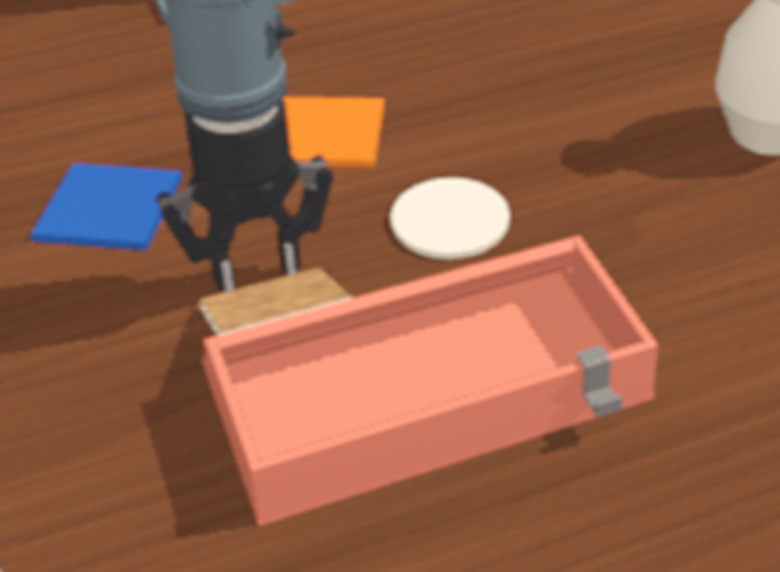

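The coaster is squared on both fingertips (near edge at row 293 in the wrist view) and climbing. I'll keep pushing.

Request:
drive_tool(series=[0.3, 0, 0, 0, 0, 0, 0.6, 0, 0, 0, 0, 0, 0.9, 0, 0, 0, 0, 0, 1.2, 0, 0, 0, 0, 0, 1.5, 0, 0, 0, 0, 0, 1.8, 0, 0, 0, 0, 0, 2.1, 0, 0, 0, 0, 0, 2.4, 0, 0, 0, 0, 0, 2.7, 0, 0, 0, 0, 0, 3.0, 0, 0, 0, 0, 0, 3.3, 0, 0, 0, 0, 0, 3.6, 0, 0, 0, 0, 0, 3.9, 0, 0, 0, 0, 0, 4.2, 0, 0, 0, 0, 0, 4.4, 0, 0, 0, 0, 0, 4.6, 0, 0, 0, 0, 0, 4.8, 0, 0, 0, 0, 0, 4.8, 0, 0, 0, 0, 0])

```text
clock: 7.25
eef_pos: [0.579, -0.1297, -0.0001]
tool_rot: [0.0, 1.0, -0.006, 0.0]
force: [-0.9, -0.5, -0.9]
grip_width: 0.0428
```

Run:
```python
from h import *
snap('wrist','w3');c=snap('scene','s3')
a=cv2.imread('pics/s3.png')[180:400,130:430]; cv2.imwrite('pics/s3c.png',cv2.resize(a,None,fx=2.6,fy=2.6,interpolation=cv2.INTER_CUBIC))
```

```text
(no output)
```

View pics/w3.png

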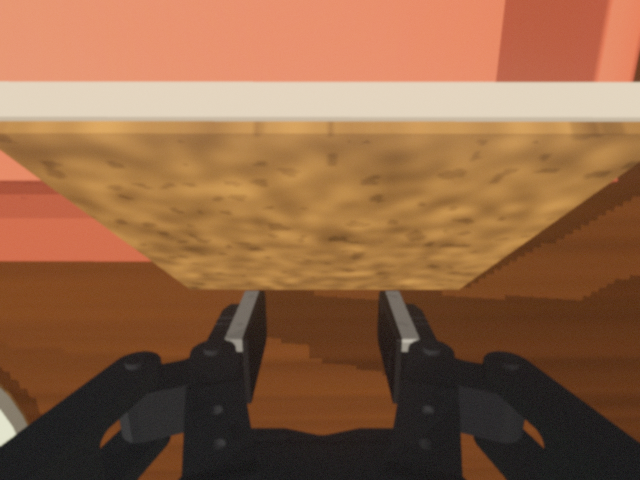

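View pics/s3c.png

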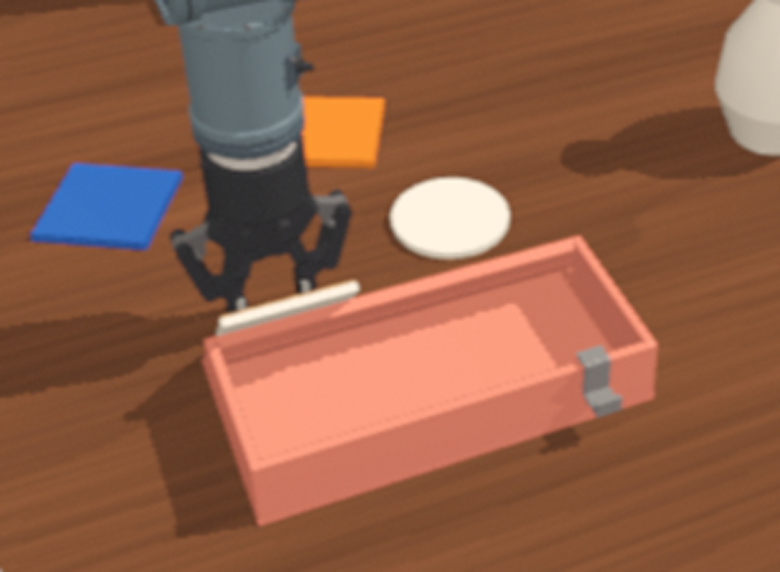

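Request:
drive_tool(series=[0.1, 0, 0, 0, 0, 0, 0.2, 0, 0, 0, 0, 0, 0.3, 0, 0, 0, 0, 0, 0.3, 0, 0, 0, 0, 0])

```text
clock: 7.75
eef_pos: [0.5817, -0.1298, -0.0003]
tool_rot: [0.0, 1.0, -0.006, 0.0]
force: [-0.4, 0.8, -1.5]
grip_width: 0.0429
```

Request:
drive_tool(series=[0.1, 0, 0, 0, 0, 0, 0.2, 0, 0, 0, 0, 0, 0.2, 0, 0, 0, 0, 0])

```text
clock: 8.05
eef_pos: [0.5822, -0.1298, -0.0005]
tool_rot: [-0.0, 1.0, -0.006, -0.001]
force: [-5.7, -0.5, 2.3]
grip_width: 0.0427
```

Request:
drive_tool(series=[-0.3, 0, 0, 0, 0, 0, -0.8, 0, 0, 0, 0, 0, -2, 0, 0, 0, 0, 0, -4, 0, 0, 0, 0, 0, -6, 0, 0, 0, 0, 0, -6, 0, -3, 0, 0, 0, -6, 0, -7, 0, 0, 0, -6, 0, -11, 0, 0, 0, -6, 0, -15, 0, 0, 0, -6, 0, -16, 0, 0, 0, -6, 0, -16, 0, 0, 0])

```text
clock: 9.15
eef_pos: [0.5252, -0.1294, 0.1617]
tool_rot: [0.001, 1.0, -0.006, 0.003]
force: [0.8, -0.0, 0.4]
grip_width: 0.043
```

Run:
```python
from h import *
snap('wrist','w4');c=snap('scene','s4')
a=cv2.imread('pics/s4.png')[180:400,130:430]; cv2.imwrite('pics/s4c.png',cv2.resize(a,None,fx=2.6,fy=2.6,interpolation=cv2.INTER_CUBIC))
```

```text
(no output)
```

View pics/w4.png

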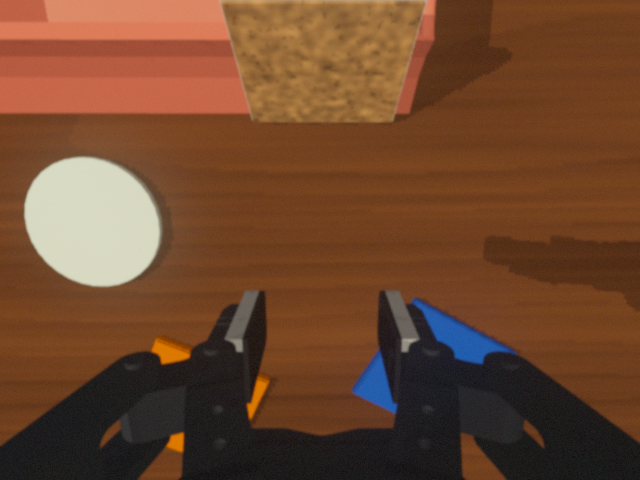

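View pics/s4c.png

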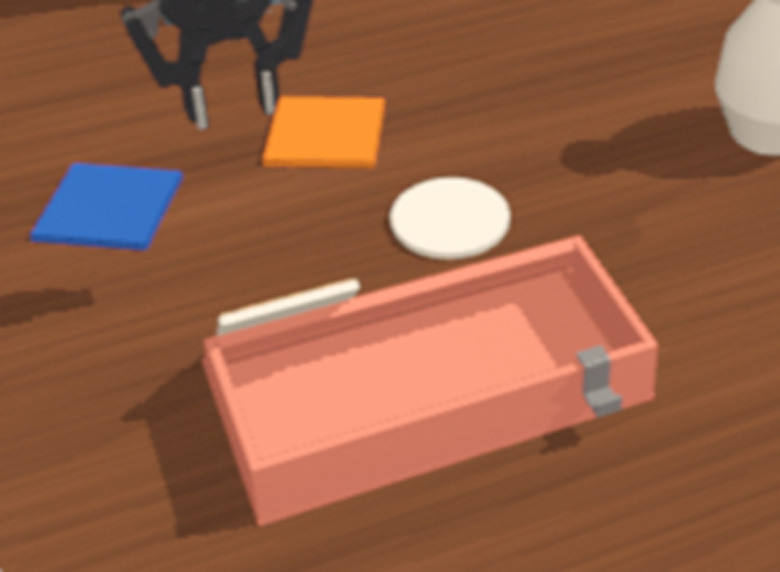

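Request:
drive_tool(series=[4, 0, 0, 0, 0, 0, 8, 0, 0, 0, 0, 0, 12, 0, 0, 0, 0, 0, 16, 0, 0, 0, 0, 0, 17.2, 0, 0, 0, 0, 0, 17.2, 0, 0, 0, 0, 0, 17.2, 0, 3, 0, 0, 0, 17.2, 0, 6, 0, 0, 0, 17.2, 0, 8, 0, 0, 0, 17.2, 0, 9.2, 0, 0, 0, 17.2, 0, 9.2, 0, 0, 0])

```text
clock: 10.35
eef_pos: [0.693, -0.131, 0.065]
tool_rot: [-0.0, 1.0, -0.006, -0.003]
force: [-0.2, 0.4, 0.3]
grip_width: 0.0428
```

Run:
```python
from h import *
c=snap('scene','s5')
a=cv2.imread('pics/s5.png')[180:400,130:430]; cv2.imwrite('pics/s5c.png',cv2.resize(a,None,fx=2.6,fy=2.6,interpolation=cv2.INTER_CUBIC))
```

```text
(no output)
```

View pics/s5c.png

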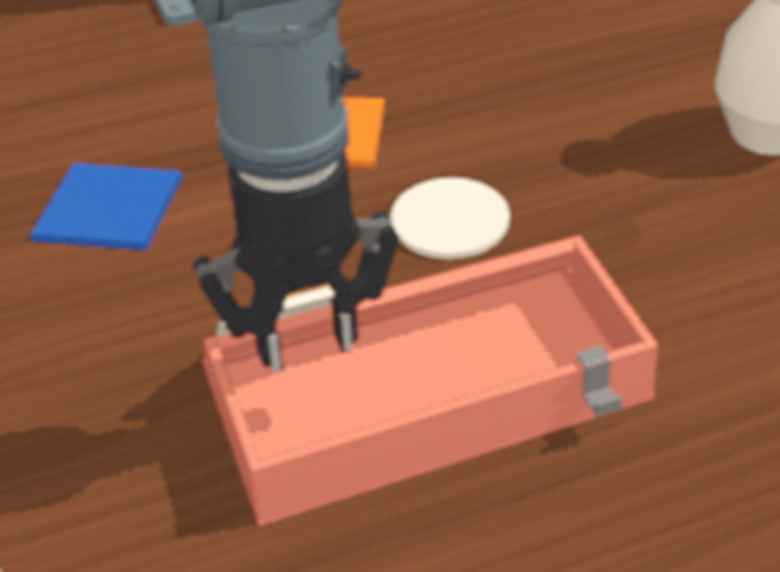

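Request:
drive_tool(series=[-1, 0, 0, 0, 0, 0, -1.8, 0, 0, 0, 0, 0, -2.2, 0, 0, 0, 0, 0, -2.5, 0, -0.1, 0, 0, 0, -2.8, 0, -0.3, 0, 0, 0, -3.1, 0, -0.5, 0, 0, 0, -3.5, 0, -0.7, 0, 0, 0, -3.9, 0, -0.9, 0, 0, 0, -4.3, 0, -1.05, 0, 0, 0, -4.7, 0, -1.2, 0, 0, 0, -5.1, 0, -1.35, 0, 0, 0, -5.5, 0, -1.45, 0, 0, 0, -5.5, 0, -1.45, 0, 0, 0])

```text
clock: 11.7
eef_pos: [0.6399, -0.1306, 0.0823]
tool_rot: [0.0, 1.0, -0.006, -0.0]
force: [1.1, -0.4, 0.2]
grip_width: 0.0426
```

Run:
```python
from h import *
c=snap('scene','s6');snap('wrist','w6')
a=cv2.imread('pics/s6.png')[180:400,130:430]; cv2.imwrite('pics/s6c.png',cv2.resize(a,None,fx=2.6,fy=2.6,interpolation=cv2.INTER_CUBIC))
```

```text
(no output)
```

View pics/s6c.png

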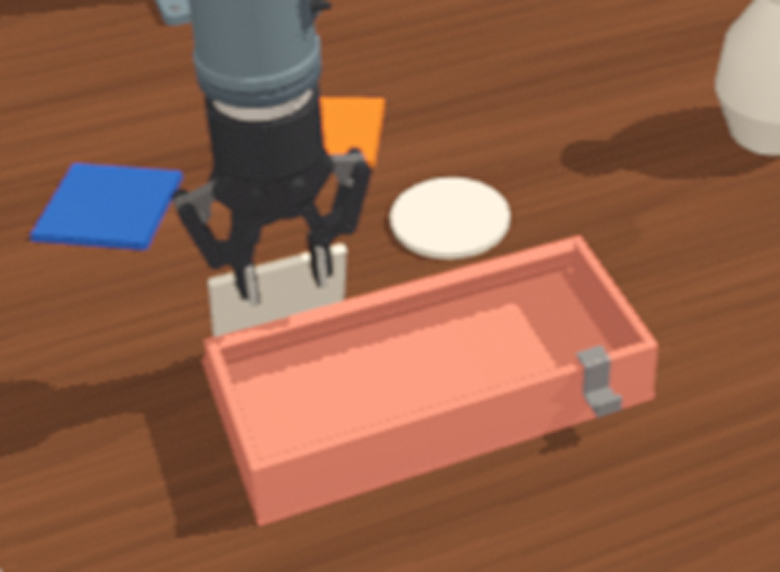

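View pics/w6.png

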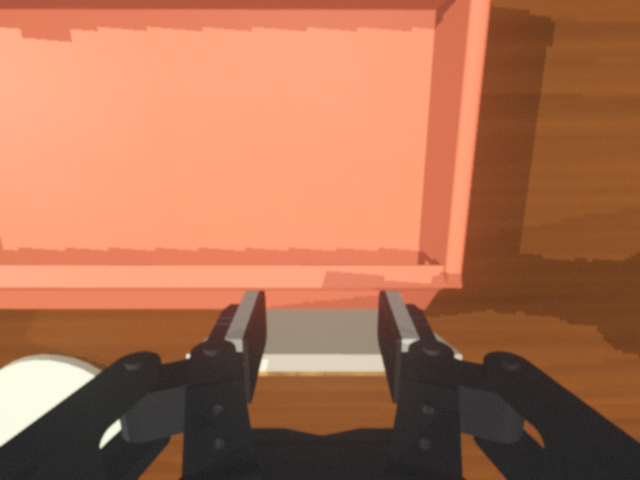

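Request:
drive_tool(series=[-0.4, 0, -0.1, 0, 0, 0, -0.8, 0, -0.2, 0, 0, 0, -1.2, 0, -0.25, 0, 0, 0, -1.6, 0, -0.3, 0, 0, 0, -2, 0, -0.35, 0, 0, 0, -2.4, 0, -0.35, 0, 0, 0, -2.8, 0, -0.35, 0, 0, 0, -3.2, 0, -0.35, 0, 0, 0, -3.6, 0, -0.3, 0, 0, 0, -4, 0, -0.2, 0, 0, 0, -4, 0, -0.2, 0, 0, 0, -4, 0, -0.2, 0, 0, 0, -4, 0, -0.2, 0, 0, 0])

```text
clock: 13.1
eef_pos: [0.6008, -0.1299, 0.0843]
tool_rot: [-0.0, 1.0, -0.006, 0.0]
force: [0.5, 0.1, -0.3]
grip_width: 0.0428
```

Run:
```python
from h import *
c=snap('scene','s7');snap('wrist','w7')
a=cv2.imread('pics/s7.png')[180:400,130:430]; cv2.imwrite('pics/s7c.png',cv2.resize(a,None,fx=2.6,fy=2.6,interpolation=cv2.INTER_CUBIC))
```

```text
(no output)
```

View pics/s7c.png

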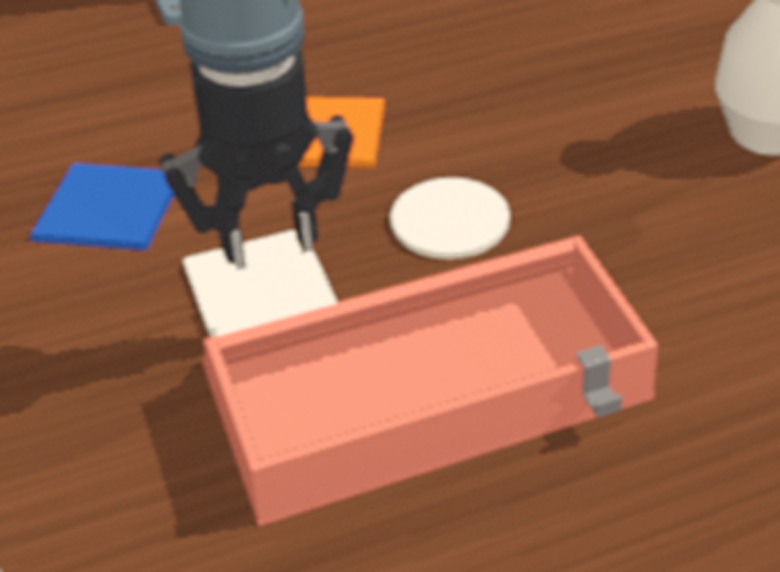

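View pics/w7.png

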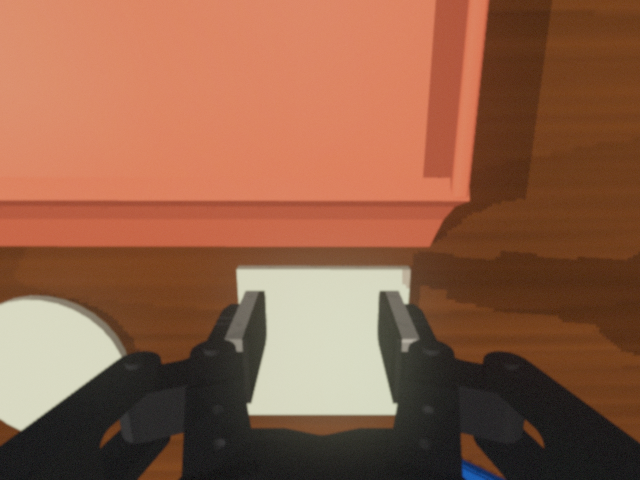

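Request:
drive_tool(series=[0, 0, -4, 0, 0, 0, 0, 0, -8, 0, 0, 0, 0, 0, -12, 0, 0, 0, 0, 4, -15, 0, 0, 0, 0, 8, -15, 0, 0, 0, 0, 12, -15, 0, 0, 0, 0, 16, -15, 0, 0, 0, 0, 20, -15, 0, 0, 0, 0, 24, -15, 0, 0, 0, 0, 24, -15, 0, 0, 0, 0, 24, -15, 0, 0, 0])

```text
clock: 14.3
eef_pos: [0.5971, -0.371, 0.2338]
tool_rot: [-0.0, 1.0, -0.007, -0.0]
force: [0.2, 0.5, 0.0]
grip_width: 0.0432
```

Run:
```python
from h import *
c=snap('top','t8');s=snap('scene','s8')
a=cv2.imread('pics/t8.png')[90:345,130:505]; b=cv2.imread('pics/s8.png')[180:400,130:480]
b=cv2.resize(b,(375,236))
cv2.imwrite('pics/v8.png',cv2.resize(a,None,fx=2.1,fy=2.1,interpolation=cv2.INTER_CUBIC));cv2.imwrite('pics/s8c.png',cv2.resize(b,None,fx=2,fy=2))
g=cv2.imread('pics/t8.png'); x,y=130,180
m=(g.min(2)>170).astype(np.uint8); n,l,st,ce=cv2.connectedComponentsWithStats(m)
for i in range(1,n):
    if st[i][4]>500: print(st[i],px2w(c,*ce[i],.008).round(4))
```

```text
[   0    0  102   38 3379] [0.9888 0.6671 0.008 ]
[  166     0   474    39 16926] [ 0.9904 -0.1309  0.008 ]
[517  92  36  32 734] [ 0.7945 -0.388   0.008 ]
[ 396  201   47   48 2250] [ 0.5401 -0.1296  0.008 ]
[ 146  208   57   53 2204] [0.5213 0.3907 0.008 ]
[ 315  210   48   48 1786] [0.5229 0.0432 0.008 ]
```

View pics/v8.png

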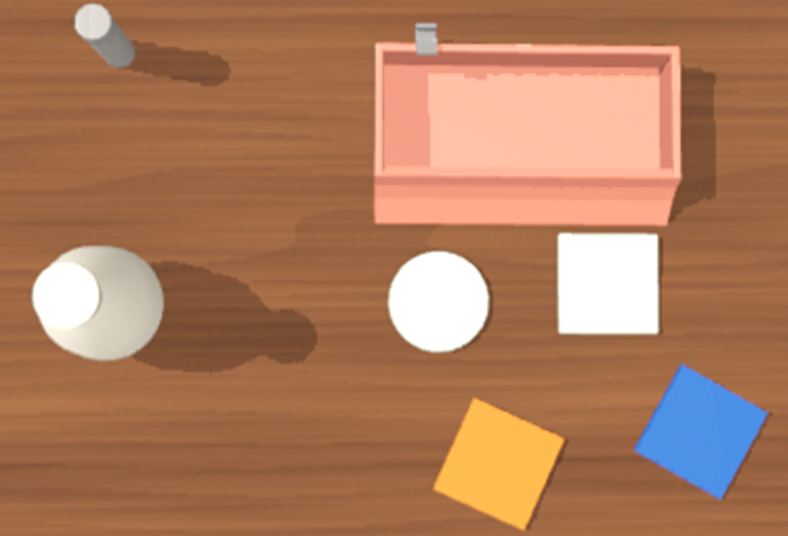

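View pics/s8c.png

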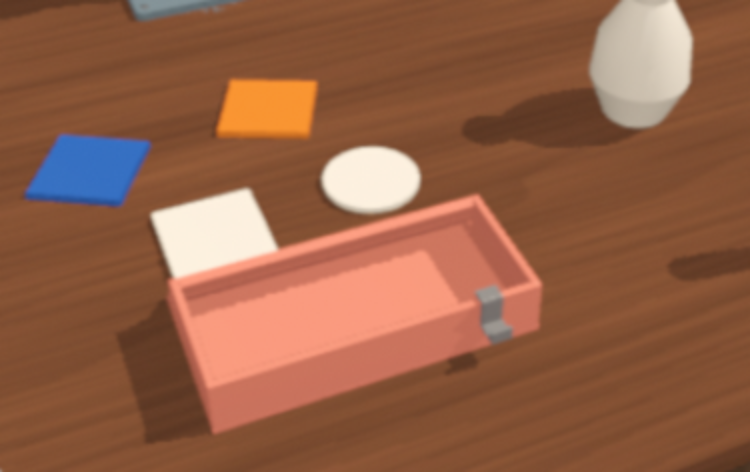

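```bash
python3 -c "
from h import *
print(robot.finish_job())"
```

```text
the job is handed in; nothing more can be done
None
```

I turned the coaster over and handed the job in at about 14.5 s. `finish_job` gave no verdict.

- **Push:** I pushed the coaster's near edge with two low, half-open fingertips. That squared it to the tray and sent it up the sloping side until it stopped fully home. After I backed away, the pictures showed it still leaning on the rim.
- **Turn:** I then reached over it and drew its upper edge back in a slow arc. It tipped past vertical and fell flat towards the robot.

**Last checks (top and scene pictures):**
- The coaster lies flat, white side up, with its centre about 61 mm before the foot line and about 86 mm from the tray's middle.
- The round coaster measured within 1 mm of where it started. The vase is upright and, judged by eye from the pictures, where it was.
- The gripper is clear of everything, about 0.23 m up and off to the right.

While finding the fingertip height, I pressed the fingertips briefly on the cabinet with about 30 N. No check failed or disagreed with another.

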